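Refit the cover of the tube heater and hold its hinge lined up for the pin

TASK

The cover of the tube heater has to go back on its hinge. First turn the bar knob on the hinge's pin unit clockwise (seen from above) until it clicks past its detent and stays there, which draws the hinge pin back out of the gap; then pick the cover up by its pull handle and lower it gently, level, until the knuckle on its hinge leaf sits between the two knuckles of the heater's hinge block with the holes in line. Finish still gripping the cover like that, level and still, clear of the heating block, so that a colleague can let the pin through; leave the other things on the bench alone.

Things in the scene. Friction and masses are not known exactly. Their poses are not given: they have to be found in the camera images.
- heater: fixed bench heater for sample tubes: white housing 210 (x) x 190 (y) x 58 mm, level on the bench, front towards -x; origin in the middle of its underside. On its deck, behind the heating block, stand an aluminium hinge block and, beside it towards -y, the aluminium pin unit (60 x 60 mm, middle at x +70, y -78 mm, top 122 mm above the bench) with the bar knob on top. The rest is under 115 mm high.
- jamb_bore (a point): on the heater's hinge axis (its y), midway between the two fixed knuckles; x +50, y 0, z +105 mm from the heater's origin, axes alike. Fixed knuckles: steel, 18 mm diameter, bore 10 mm, 27 mm apart, inner edges chamfered 3 mm. Under the gap is a 45 degree vee; a 16 mm barrel beds in it under 1 mm below the axis. Until the knob is turned the 8 mm hinge pin crosses and blocks the gap.
- pin_knob (a joint): angle of the bar knob, rad: 0 = pin in (bar parallel to the hinge), 1.4 = pin drawn back (end stop). It turns clockwise seen from above. A spring detent resists up to about halfway (0.7) with at most about 0.25 N m, then snaps it on towards 1.4, where it stays; let go before halfway it springs back to 0.
- knob_grip (a point): on the knob's axis, 142 mm above the bench; the knob is a black disc of 48 mm diameter (top 127 mm above the bench) carrying an upright bar 14 mm thick, 46 mm long along this frame's y, its top 156 mm above the bench. The frame turns with the knob; at 0 its axes are the heater's.
- cover: the loose white cover, 0.2 to 0.4 kg, lying flat on its rim on the bench: a plate 115 (x) x 130 (y) mm with turned-down rim, 20 mm high; origin in the middle of its underside, z up. A black pull handle stands in the middle of its top. A steel hinge leaf, screwed on top of its +x edge (top 23 mm above the underside), ends in one knuckle.
- cover_grip (a point): point in the cover's pull handle, at x 0, y 0, z +40 mm from the cover's origin, axes as the cover's; the handle is an upright black bar 14 mm thick (x), 64 mm long (y), reaching from 20 to 50 mm above the cover's underside.
- cover_bore (a point): middle of the bore of the cover's knuckle, at x +83.5, y 0, z +15 mm from the cover's origin, axes alike; bore along y. Knuckle: steel barrel, 16 mm diameter, 24 mm long, bore 10 mm. It has to come to jamb_bore with the cover's axes parallel to the heater's (same sense), so that the cover reaches level over the heating block.
- well_block: the heater's aluminium heating block with tube wells, 90 x 105 mm, axes as the heater's; origin in the middle of its underside, at x -33.5, y 0, z +58 mm from the heater's. Top 70 mm above the bench (sample cups in it reach 75 mm). With the holes in line and the cover level, the cover's rim hangs 90 mm above the bench.
- screwdriver: a screwdriver 160 mm long lying on the bench; not to be moved; origin under its middle
- label_roll: a white roll of labels, 58 mm across, 28 mm high; not to be moved; origin under its middle
- mouse: a black computer mouse 100 x 58 x 32 mm; not to be moved; origin under its middle
Things that resemble listed ones, but are neither listed nor needed, are in the scene too. Of the things that look like the cover, the larger one is meant.

How it is judged:
On the way, in this order (a step that is already met when the one before it is completed fails the run):
1. the bar knob has been turned past its detent and the pin is drawn back, the cover still down (value of joint pin_knob above 1.2 rad and height (world z) of cover below 0.03 m), for 0.2 s.
2. the cover has been lifted off the bench (height (world z) of cover above 0.06 m), for 0.1 s.
At the end, for the whole second after the job is handed in: Knob beyond 1.2 rad. Middle of the cover's bore within 3 mm, along each heater axis, of the midpoint between the fixed knuckles; bores parallel within 0.07 rad; cover over the heating block, off it, level within 0.14 rad, still, gripped (over 2 N), pressed on the heater with under 20 N (value of joint pin_knob above 1.2 rad and x of cover_bore in the frame of jamb_bore between -0.003 and 0.003 m and y of cover_bore in the frame of jamb_bore between -0.003 and 0.003 m and z of cover_bore in the frame of jamb_bore between -0.003 and 0.003 m and x of cover in the frame of heater below 0 m and angle between the y axis of cover and the y axis of heater, either way round below 0.07 rad and angle between cover's own z axis and vertical below 0.14 rad and contact force between the fingers and cover above 2 N and contact force between cover and well_block below 0.2 N and contact force between cover and heater below 20 N and linear speed of cover below 0.02 m/s); the arm keeps its last pose, push and grip.
It fails at once if the cover is rammed against the heater (over 45 N) (contact force between cover and heater above 45 N).
It fails at once if a bystander is moved by more than 30 mm (distance of any of screwdriver, label_roll, mouse from where it was at the start of the episode above 0.03 m).
It also fails if it takes over 51 s, if anything falls off the work surface, if the arm or the gripper's body presses on something with over 40 N, if the wrist force passes 120 N, or if a joint passes its speed limit or range.

ROBOT

A 7-joint arm with a two-finger parallel gripper is mounted at the origin on a cart in front of the work surface, level with it; the furniture and walls round the work are solid. World frame = base frame: x ahead of the robot, y to its left, z up, the work surface at z = 0. Lengths are in m, angles in rad, forces in N, time in s.
With the tool pointing down it reaches from about 0.4 to 0.85 m from the base axis. Payload 10.4 kg.
Tool frame: the origin (TCP) lies where the fingers leave the gripper's body, on its centre line; the fingertips stand 73 mm ahead of it and the grasp point (between the pads) lies 54 mm ahead of it; z points along the fingers, y is the direction in which the jaws open and shut (so a half turn about z gives the same grasp; the last joint's range is limited). The gripper opens to 85 mm and grips with 20 to 120 N. Pads are 22 mm wide; open, the fingers measure 114 mm over their backs; the gripper's body (76 mm by 85 mm) begins 54 mm behind the grasp point. The pads swing forward as they close: fully open they stand 13 mm farther back than shut.
Start: joints at [-1.371, 0.332, -0.065, 1.46, 0.022, 1.35, -0.088], TCP at [0.138, 0.61, 0.304] pointing down, gripper open.
Joint ranges: [-2.6, 2.6], [-0.5, 2.12], [-1.47, 1.34], [0.16, 2.42], [-1.27, 4.41], [0.06, 2.06], [-2.6, 2.6]. Speed limits (rad/s): [2.22, 2.22, 2.79, 2.79, 3.14, 3.14, 3.14].

INTERFACE

Orientations are given as a unit quaternion [x, y, z, w].
In Python, from workcell import get_obs, camera, camera_model, hand_in gives the robot as it stands.
- The arm moves only by the shell command python3 -m crank 'ROWS' [FORCE]. ROWS is text: rows parted by semicolons, each of 7 numbers parted by spaces: the shift along the tool's x, y, z in units of 40 mm (1.0 is 40 mm), then the turn, a rotation vector about the tool's x, y, z in units of 8 degrees (1.0 is 8 degrees), then the finger opening in mm, from 0 to 85.4. In form: x y z ax ay az jaw; .... A call has exactly 10 rows; each row shifts and turns the pose as measured when the row begins, along the tool's axes as they then stand; what a row does not reach is not made up. A row lasts 1/10 s, in which the tool goes at most 50 mm and 8.59 degrees, less where a joint would pass 70% of its speed; a pose out of reach is approached as far as the arm can. A call is refused whole if a number of a shift passes 1 or a number of a turn 1, either way. A call with a gripper value outside its range is refused whole. The fingers move at their own pace and stop on an object; FORCE is the grip in N (left out, the last holds). Time passes only in rows, so rows that do not move let the fingers close, or fill a call up. It gives the time, the measured TCP pose, the force and the opening at its end, in the units of the state.
- get_obs(): the state, without advancing time (a new reading comes with each control period).
- camera(name): name is "side" or "top" or "wrist"; returns (picture, depth): 400x640x3 uint8, red, green, blue; 400x640 float32, m along the optical axis (not along the pixel's ray), 0 where there is no reading.
- camera_model(name): a dict with "fx", "fy", "cx", "cy" (pixels), "position" and "rotation" of the camera in the world; the wrist camera has in their place "hand_eye" (4x4, takes a point from camera to tool coordinates, whose origin is the TCP and whose axes are the flange's). Camera axes: x right, y up, looking along -z (the intrinsics and any distortion apply to the point x, -y, -z); pixel columns grow to the right and rows downward; lengths in m; the calibration is good to about 2 mm. A picture is of the moment at which its call begins: read the wrist's pose just before it. camera_model takes no time and is no camera call.
- hand_in(): hands the job in, once; it reports no verdict.
The state is a dict: "clock": time; "joint_pos": joint angles; "joint_velocities": joint speeds; "tau": joint torques, N m; "position": TCP position; "ee_rot": TCP orientation; "ft_force": force on the tool from outside, world axes, zero at the start; "torque": the same for the moment, N m; "grip_width": opening from 0.0 (shut) to 1.0 (fully open).
Only numpy, scipy, OpenCV 4.12 (cv2) and the standard library are available. Lean on these libraries where they do the work, as an engineer would, in place of code of your own. Each camera call takes 0.05 s, during which the arm holds its last target.

## Working session

There is one attempt and no reset: what is moved stays moved. The work goes in short steps, Python scripts to look and compute and a shell command to move; the robot and the scene stay as the last step left them, time stands still between calls to the robot, and variables do not carry over. Pictures are saved under pics/ and viewed, and the job is handed in when it is done.

```bash
ls; mkdir -p pics; python3 - <<'E'
from workcell import *
import cv2,numpy as np
o=get_obs();print(o)
for n in("side","top","wrist"):
    p,d=camera(n);cv2.imwrite(f"pics/{n}0.png",p[:,:,::-1]);np.savez(f"pics/{n}0.npz",p=p,d=d)
    print(n,camera_model(n),(d>0).mean())
E
```

```text
pics
{'clock': 0.0, 'joint_pos': array([-1.37058359,  0.33286328, -0.06468013,  1.46098552,  0.02157733,
        1.34991277, -0.08849268]), 'joint_velocities': array([-0.00144503, -0.00084447, -0.00023083,  0.00045199, -0.00196465,
       -0.00275219, -0.00030337]), 'tau': array([-4.22671328e-04, -6.25443435e+01,  4.87813528e-02, -3.91625583e+01,
        1.61670672e-02,  9.45943786e-03,  5.73274019e-05]), 'position': array([0.13805098, 0.60926216, 0.30310007]), 'ee_rot': array([ 1.11173307e-01,  9.93800761e-01, -7.35243894e-04, -5.43965708e-05]), 'ft_force': array([-0.06302839, -0.12765159,  0.10237504]), 'torque': array([0.01764261, 0.02350295, 0.04601358]), 'grip_width': 0.9980847385617412}
side {'fx': 512.825487533388, 'fy': 512.825487533388, 'cx': 333.13383948405027, 'cy': 198.8803360823433, 'position': array([ 0.20658222, -1.00515388,  0.83472047]), 'rotation': array([ 0.48106739, -0.0566332 , -0.1266423 ,  0.86563767])} 0.935328125
top {'fx': 447.5608480144286, 'fy': 447.5608480144286, 'cx': 319.53545748460834, 'cy': 198.2734247091294, 'position': array([0.41535824, 0.13808415, 1.46679311]), 'rotation': array([ 0.0210656 , -0.03312645, -0.69926207,  0.71378669])} 0.995890625
wrist {'fx': 347.10393026465533, 'fy': 347.10393026465533, 'cx': 320.52148981668023, 'cy': 199.8008830678409, 'hand_eye': array([[ 7.64852913e-04,  9.53136149e-01,  3.02540735e-01,
         7.81695530e-02],
       [ 9.99999324e-01, -9.94111040e-04,  6.03789014e-04,
        -2.91008109e-04],
       [ 8.76252221e-04,  3.02540069e-01, -9.53136265e-01,
        -6.99429983e-02],
       [ 0.00000000e+00,  0.00000000e+00,  0.00000000e+00,
         1.00000000e+00]])} 0.99580859375
```

View pics/side0.png

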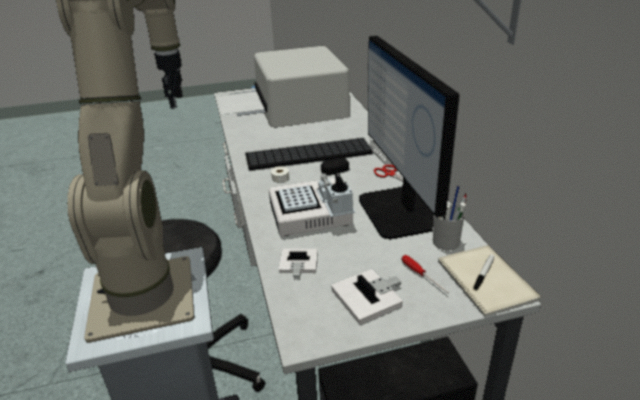

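View pics/top0.png

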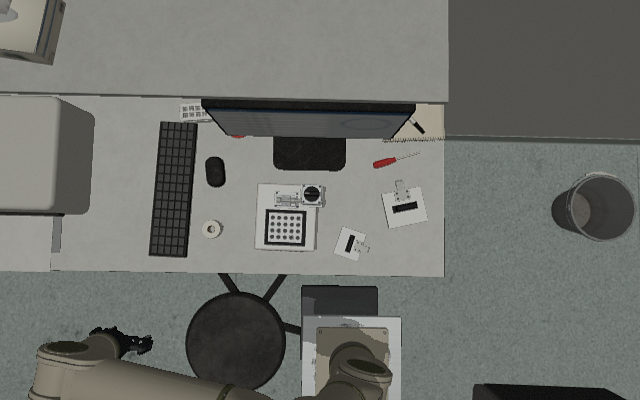

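View pics/wrist0.png

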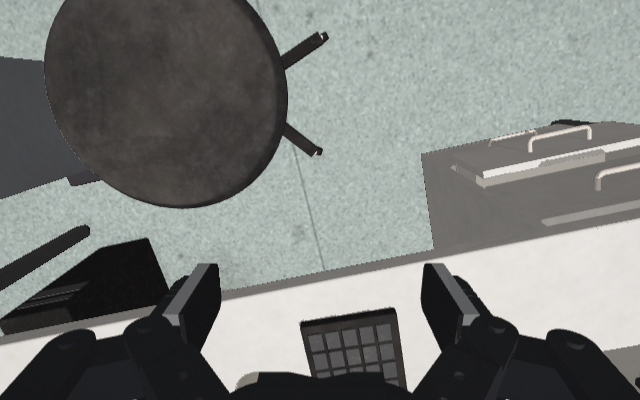

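The side view shows the heater at (310,205), the large cover at (367,293), a smaller lookalike at (298,262), the screwdriver at (425,272) and the roll at (280,174). In the top view the heater is at (287,217), the cover at (405,207) with its leaf up at (400,187), and the knob at (312,193).

```bash
cat > h.py <<'E'
import numpy as np,cv2
from scipy.spatial.transform import Rotation as R
from workcell import *
def cam_pose(n,obs=None):
    m=camera_model(n)
    if n!="wrist": return m,R.from_quat(m["rotation"]).as_matrix(),np.array(m["position"])
    T=np.eye(4);T[:3,:3]=R.from_quat(obs["ee_rot"]).as_matrix();T[:3,3]=obs["position"]
    T=T@m["hand_eye"];return m,T[:3,:3],T[:3,3]
def ray(n,uv,obs=None):
    m,A,p=cam_pose(n,obs);uv=np.atleast_2d(uv).astype(float)
    d=np.c_[(uv[:,0]-m["cx"])/m["fx"],-(uv[:,1]-m["cy"])/m["fy"],-np.ones(len(uv))]
    return p,d@A.T
def onplane(n,uv,z,obs=None):
    p,d=ray(n,uv,obs);z=np.broadcast_to(z,len(d));return p+d*((z-p[2])/d[:,2])[:,None]
def cloud(n,depth,obs=None):
    h,w=depth.shape;u,v=np.meshgrid(np.arange(w),np.arange(h))
    p,d=ray(n,np.c_[u.ravel(),v.ravel()],obs);return (p+d*depth.reshape(-1,1)).reshape(h,w,3)
def proj(n,P,obs=None):
    m,A,p=cam_pose(n,obs);c=(np.atleast_2d(P)-p)@A
    return np.c_[m["cx"]+m["fx"]*c[:,0]/-c[:,2],m["cy"]-m["fy"]*c[:,1]/-c[:,2]]
E
python3 - <<'E'
from h import *
f=np.load("pics/top0.npz");p,d=f["p"],f["d"]
C=cloud("top",d)
print("bench z",np.median(C[230:260,350:440,2]), C[217,287],C[205,405],C[193,312])
c=p[150:270,240:440];cv2.imwrite("pics/topc.png",cv2.resize(c[:,:,::-1],None,fx=4,fy=4,interpolation=cv2.INTER_CUBIC))
# heater deck points
Z=C[...,2];
for nm,(u0,u1,v0,v1),(a,b) in(("heater",(240,330,170,265),(.045,.066)),("cover",(375,435,170,235),(.012,.03)),("small",(330,372,220,265),(.01,.03))):
    m=np.zeros(Z.shape,bool);m[v0:v1,u0:u1]=True
    m&=(Z>a)&(Z<b)
    pts=C[m][:,:2].astype(np.float32)
    r=cv2.minAreaRect(pts);print(nm,m.sum(),r,np.median(C[m][:,2]))
E
```

```text
bench z 0.0002692192699632612 [0.46217314 0.21545765 0.07140303] [ 0.50896984 -0.15813023  0.04661454] [0.53135999 0.1391694  0.15586071]
heater 2581 ((0.4626336395740509, 0.2122148871421814), (0.20825576782226562, 0.2115926891565323), 88.95845031738281) 0.058372416464808285
cover 1383 ((0.5201010704040527, -0.15808287262916565), (0.14850002527236938, 0.13130168616771698), 13.368956565856934) 0.020251133796903575
small 658 ((0.3791772425174713, 0.003244355320930481), (0.10609925538301468, 0.09201022982597351), 72.71089172363281) 0.014523715163196838
```

View pics/topc.png

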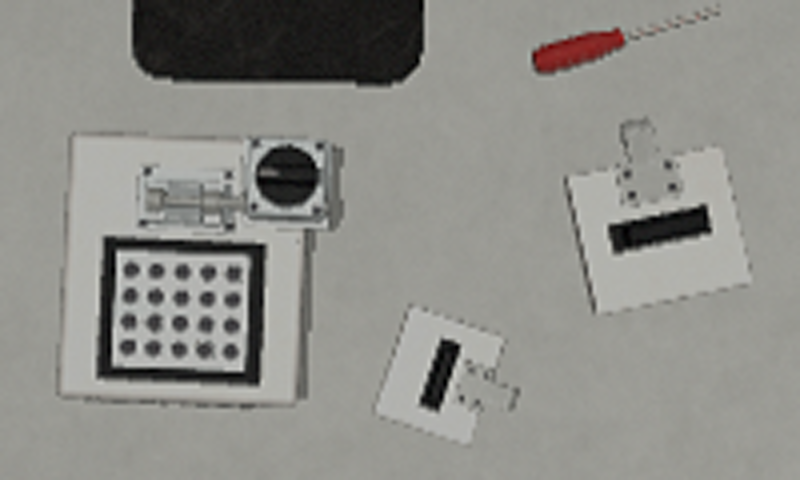

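```bash
python3 - <<'E'
from h import *
f=np.load("pics/top0.npz");C=cloud("top",f["d"])
M=C[95:140,200:415].reshape(-1,3);M=M[M[:,2]>.05]
print("monitor min x by z",[(z,M[(M[:,2]>z)&(M[:,2]<z+.1),0].min().round(3)) for z in(.05,.15,.25,.35,.45) if ((M[:,2]>z)&(M[:,2]<z+.1)).any()], M[:,1].min(),M[:,1].max())
E
python3 -m crank '-.89 -.65 0 0 0 1 85;-.97 -.52 0 0 0 1 85;-1 -.38 0 0 0 1 85;-1 -.23 0 0 0 1 85;-1 -.08 0 0 0 1 85;-1 .08 0 0 0 1 85;-1 .23 0 0 0 1 85;-1 .38 0 0 0 1 85;-.97 .52 0 0 0 1 85;-.89 .65 0 0 0 1 85' 40
```

```text
monitor min x by z [(0.05, np.float64(0.699)), (0.15, np.float64(0.697)), (0.25, np.float64(0.697)), (0.35, np.float64(0.697)), (0.45, np.float64(0.699))] -0.09725983378656339 0.5043925288291193
clock: 1.15
position: [0.4151, 0.2764, 0.2998]
ee_rot: [0.738, 0.675, -0.003, -0.001]
ft_force: [0.2, 1.5, -0.0]
grip_width: 0.999
```

```bash
python3 -m crank '-.4 .3 0 0 0 0 85;-.4 .3 0 0 0 0 85;-.4 .3 0 0 0 0 85;-.4 .3 0 0 0 0 85;-.3 .3 0 0 0 0 85;-.2 .2 0 0 0 0 85;-.1 .1 0 0 0 0 85;0 0 0 0 0 0 85;0 0 0 0 0 0 85;0 0 0 0 0 0 85'; python3 - <<'E'
from h import *
import pickle
o=get_obs();p,d=camera("wrist");cv2.imwrite("pics/w1.png",p[:,:,::-1]);np.savez("pics/w1.npz",p=p,d=d)
pickle.dump(o,open("pics/w1.pkl","wb"));print(o["position"],o["ee_rot"],o["joint_velocities"].round(3))
E
```

```text
clock: 2.15
position: [0.4826, 0.1716, 0.2988]
ee_rot: [0.744, 0.669, -0.004, -0.001]
ft_force: [-0.5, 0.4, 1.1]
grip_width: 0.997
[0.48255648 0.17163342 0.2988155 ] [ 7.43504623e-01  6.68720181e-01 -3.71325041e-03 -6.38350521e-04] [-0.009 -0.001 -0.008  0.003 -0.001  0.001 -0.006]
```

View pics/w1.png

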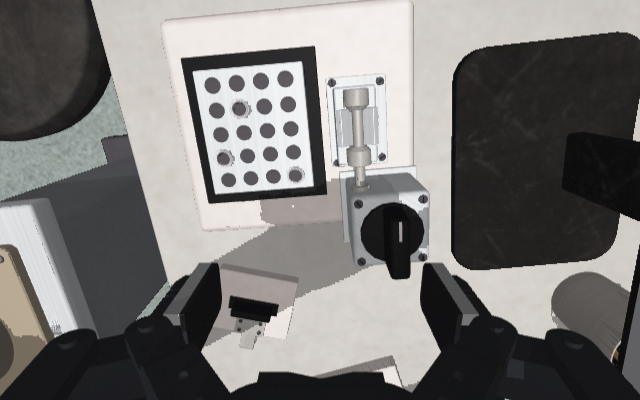

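The wrist view shows the heater deck around (290,115), the two fixed knuckles at (356,98) and (358,155) with the pin crossing between them, and the knob bar at (397,232).

```bash
cat > meas.py <<'E'
from h import *
def meas(d,o):
    C=cloud("wrist",d,o);Z=C[...,2]
    ok=d>0;v,u=np.indices(Z.shape)
    # pin unit top z~.122 
    near=ok&(v<300)
    m=near&(np.abs(Z-.122)<.003)
    print("pinunit z",np.median(Z[m]),m.sum(),cv2.minAreaRect(C[m][:,:2].astype(np.float32)))
    m=near&(np.abs(Z-.127)<.002);print("disc",m.sum(),C[m].mean(0),cv2.minEnclosingCircle(C[m][:,:2].astype(np.float32)))
    m=near&(np.abs(Z-.156)<.004);print("bar",m.sum(),C[m].mean(0),cv2.minAreaRect(C[m][:,:2].astype(np.float32)))
    m=near&(np.abs(Z-.070)<.002)
    mm=cv2.morphologyEx(m.astype(np.uint8),cv2.MORPH_OPEN,np.ones((3,3)))>0
    n,l,s,c=cv2.connectedComponentsWithStats(mm.astype(np.uint8));k=1+np.argmax(s[1:,4]);mm=l==k
    print("block",mm.sum(),np.median(Z[mm]),cv2.minAreaRect(C[mm][:,:2].astype(np.float32)))
    m=near&(np.abs(Z-.058)<.003)
    n,l,s,c=cv2.connectedComponentsWithStats(m.astype(np.uint8));k=1+np.argmax(s[1:,4]);mm=l==k
    print("deck",np.median(Z[mm]),cv2.minAreaRect(C[mm][:,:2].astype(np.float32)))
    return C
E
python3 - <<'E'
from meas import *
import pickle
f=np.load("pics/w1.npz");o=pickle.load(open("pics/w1.pkl","rb"))
C=meas(f["d"],o);Z=C[...,2]
sub=Z[80:175,335:385]
print((Z[86:170:6,340:376:3]*1000).astype(int))
E
```

```text
pinunit z 0.12175225000481582 2393 ((0.5310613512992859, 0.14009539783000946), (0.05975799635052681, 0.05929448455572128), 89.55370330810547)
disc 1555 [0.5289337  0.14226081 0.12742458] ((0.5307879447937012, 0.14106214046478271), 0.03358278051018715)
bar 1300 [0.53544988 0.14025125 0.15597145] ((0.6124575734138489, 0.12366940826177597), (0.04654369130730629, 0.1858736127614975), 78.42424774169922)
block 12100 0.06991369248993462 ((0.42986932396888733, 0.21972714364528656), (0.10498977452516556, 0.0899212509393692), 88.80059051513672)
deck 0.058002941111104156 ((0.4640448987483978, 0.2192854881286621), (0.18674695491790771, 0.20800188183784485), 88.86912536621094)
[[ 61  61  90  90  90  92  91  92  92  90  92  92]
 [ 93 100 110 111 114 112 112 112 110 110  92  93]
 [ 92  98 110 110 111 113 114 112 112 109  93  93]
 [ 94  93 107 111 112 114 113 113 110 110  93  92]
 [104 100  99  98 106 108 107 106  98 101 102 104]
 [105 103 100  97 105 107 109 108  98 100 102 104]
 [103 103  99  97 105 108 108 107  98 101 102 104]
 [104 102 101  97  96 108 108 106  98 100 103 105]
 [102 102 100  99  95 107 108 108  98 100 103 103]
 [103 103 101  99  94 107 110 107  98 100 102 104]
 [103 104  92  93 105 108 108 108 109 106  94  93]
 [ 91  92  92 109 111 112 113 114 112 111 107  91]
 [ 92  92  91 109 111 113 113 114 112 111 108  93]
 [ 90  61  61 108 111 113 114 113 113 111  57  58]]
```

```bash
cat > go.py <<'E'
from h import *
import sys
def delta(pos,yaw_deg):
    """remaining shift (units of 40mm, tool axes) and turn (units 8deg); yaw=heading of tool y, tool z down"""
    o=get_obs();A=R.from_quat(o["ee_rot"]).as_matrix()
    y=np.array([np.cos(np.radians(yaw_deg)),np.sin(np.radians(yaw_deg)),0]);z=np.array([0,0,-1.]);T=np.c_[np.cross(y,z),y,z]
    s=A.T@(np.array(pos)-o["position"])/.04
    w=np.degrees(R.from_matrix(A.T@T).as_rotvec())/8
    print("t",round(float(o["clock"]),2),"pos",o["position"].round(4),"shift",s.round(2),"turn",w.round(3),"F",o["ft_force"].round(1),"M",o["torque"].round(2),"grip",round(float(o["grip_width"]),3))
if __name__=="__main__":
    a=list(map(float,sys.argv[1:]));delta(a[:3],a[3])
E
python3 go.py .5314 .1399 .204 -1.2
```

```text
t 2.2 pos [0.4825 0.1718 0.2988] shift [-0.65  1.31  2.37] turn [-0.044  0.031 -0.606] F [-0.4 -1.1 -0.5] M [ 0.02 -0.02 -0.  ] grip 0.996
```

```bash
python3 -m crank '-.2 .4 0 0 0 -.2 85;-.2 .4 .1 0 0 -.2 85;-.2 .4 .2 0 0 -.2 85;0 .1 .4 0 0 0 85;0 0 .4 0 0 0 85;0 0 .4 0 0 0 85;0 0 .3 0 0 0 85;0 0 .2 0 0 0 85;0 0 0 0 0 0 85;0 0 0 0 0 0 85';python3 go.py .5314 .1399 .204 -1.2
```

```text
clock: 3.2
position: [0.5323, 0.1491, 0.2164]
ee_rot: [0.71, 0.704, -0.002, -0.001]
ft_force: [-0.0, -0.5, 0.9]
grip_width: 0.992
t 3.2 pos [0.5323 0.1491 0.2164] shift [-0.23 -0.02  0.31] turn [-0.038  0.01   0.09 ] F [-0.  -0.5  0.9] M [-0.   -0.07 -0.06] grip 0.992
```

```bash
python3 -m crank '-.1 0 .15 0 0 0.05 85;-.1 0 .15 0 0 0.04 85;-.03 0 0 0 0 0 60;0 0 0 0 0 0 40;0 0 0 0 0 0 25;0 0 0 0 0 0 10;0 0 0 0 0 0 10;0 0 0 0 0 0 10;0 0 0 0 0 0 10;0 0 0 0 0 0 10' 40;python3 go.py .5314 .1399 .204 -81.2
```

```text
clock: 4.2
position: [0.5327, 0.1391, 0.2055]
ee_rot: [0.715, 0.699, -0.001, -0.001]
ft_force: [0.6, -0.5, 0.7]
grip_width: 0.156
t 4.2 pos [0.5327 0.1391 0.2055] shift [ 0.02 -0.03  0.04] turn [-0.019  0.016  9.991] F [ 0.6 -0.5  0.7] M [-0.15  0.08  0.03] grip 0.156
```

```bash
python3 -m crank '0 0 0 0 0 .6 10;0 0 0 0 0 .8 10;0 0 0 0 0 .9 10;0 0 0 0 0 .9 10;0 0 0 0 0 .9 10;0 0 0 0 0 .9 10;0 0 0 0 0 .9 10;0 0 0 0 0 .9 10;0 0 0 0 0 .9 10;0 0 0 0 0 .9 10';python3 go.py .5314 .1399 .204 -81.2
```

```text
clock: 5.2
position: [0.5322, 0.1395, 0.2056]
ee_rot: [0.988, 0.152, -0.002, -0.0]
ft_force: [0.0, -0.1, 0.1]
grip_width: 0.154
t 5.2 pos [0.5322 0.1395 0.2056] shift [-0.02 -0.01  0.04] turn [-0.004  0.033  1.08 ] F [ 0.  -0.1  0.1] M [-0.19  0.2  -0.07] grip 0.154
```

```bash
python3 -m crank '0 0 0 0 0 .6 10;0 0 0 0 0 .5 10;0 0 0 0 0 .1 10;0 0 0 0 0 0 10;0 0 0 0 0 0 40;0 0 0 0 0 0 60;0 0 0 0 0 0 85;0 0 -.3 0 0 0 85;0 0 -.6 0 0 0 85;0 0 -.8 0 0 0 85';python3 go.py .5314 .1399 .204 -81.2
```

```text
clock: 6.2
position: [0.5309, 0.1395, 0.2733]
ee_rot: [0.998, 0.066, -0.005, 0.002]
ft_force: [-0.2, 0.6, 0.3]
grip_width: 0.994
t 6.2 pos [0.5309 0.1395 0.2733] shift [ 0.03 -0.01  1.73] turn [ 0.019  0.075 -0.154] F [-0.2  0.6  0.3] M [ 0.05 -0.05 -0.02] grip 0.994
```

```bash
python3 - <<'E'
from meas import *
o=get_obs();p,d=camera("wrist");cv2.imwrite("pics/w2.png",p[:,:,::-1])
C=cloud("wrist",d,o);Z=C[...,2]
v,u=np.indices(Z.shape);m=(np.hypot(C[...,0]-.531,C[...,1]-.14)<.035)&(np.abs(Z-.156)<.004)
print(m.sum(),cv2.minAreaRect(C[m][:,:2].astype(np.float32)))
E
```

```text
1716 ((0.5321909785270691, 0.1395987719297409), (0.04530516639351845, 0.013912061229348183), 9.054317474365234)
```

View pics/w2.png

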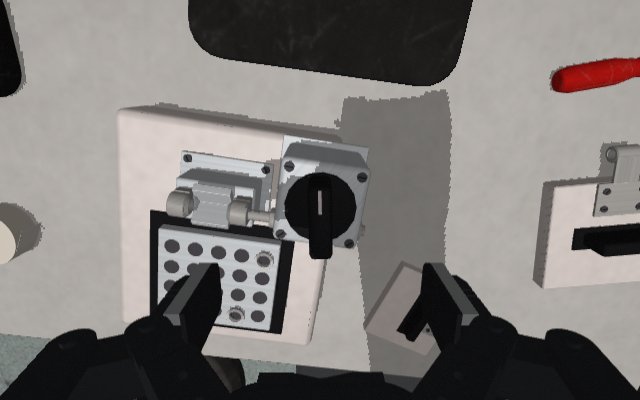

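Image w2: the bar now points along heater x (about 1.39 rad turned) and the pin end sits at (265,215), out of the gap between the knuckles at (180,203) and (238,211). Next, the cover.

```bash
python3 -m crank '-.14 .6 0 0 0 -1 85;-.22 .58 0 0 0 -1 85;-.3 .54 0 0 0 -1 85;-.37 .5 0 0 0 -1 85;-.44 .44 0 0 0 -1 85;-.5 .37 0 0 0 -1 85;-.54 .3 0 0 0 -1 85;-.58 .22 0 0 0 -1 85;-.4 .14 0 0 0 -1 85;0 0 0 0 0 -.5 85';python3 - <<'E'
from meas import *
import pickle
o=get_obs();p,d=camera("wrist");cv2.imwrite("pics/w3.png",p[:,:,::-1]);np.savez("pics/w3.npz",p=p,d=d)
pickle.dump(o,open("pics/w3.pkl","wb"));print(o["position"],o["ee_rot"],o["joint_velocities"].round(3))
E
```

```text
clock: 7.25
position: [0.52, -0.084, 0.2904]
ee_rot: [0.728, 0.686, 0.006, 0.002]
ft_force: [-0.1, 0.5, -0.3]
grip_width: 0.993
[ 0.52000991 -0.08397035  0.29035879] [0.72764227 0.68592599 0.00619606 0.00196704] [ 0.05  -0.023 -0.077 -0.006  0.009  0.01   0.663]
```

View pics/w3.png

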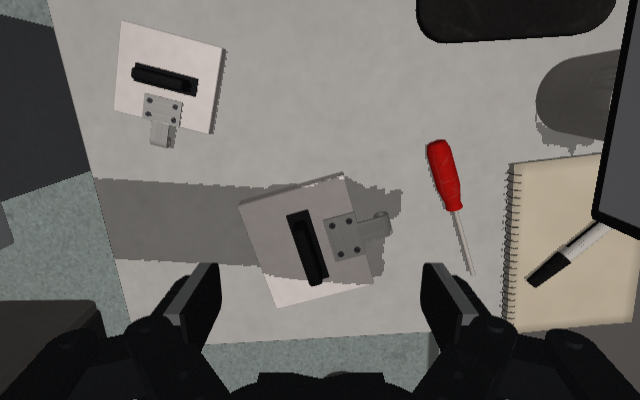

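The cover is at about (307,245), handle at (307,247), leaf towards (380,222); the screwdriver at (450,200) is clear of it.

```bash
cat > cov.py <<'E'
from h import *
def cov(d,o):
    C=cloud("wrist",d,o);Z=C[...,2];v,u=np.indices(Z.shape)
    g=(v<345)&(u>220)&(u<430)&(d>0)
    m=g&(np.abs(Z-.050)<.003);h=C[m];r=cv2.minAreaRect(h[:,:2].astype(np.float32));print("handle",m.sum(),r,h.mean(0))
    m=g&(Z>.016)&(Z<.0215);r=cv2.minAreaRect(C[m][:,:2].astype(np.float32));print("plate",m.sum(),r)
    m=g&(Z>.0216)&(Z<.026);r=cv2.minAreaRect(C[m][:,:2].astype(np.float32));print("leaf",m.sum(),r)
E
python3 - <<'E'
from cov import *;import pickle
f=np.load("pics/w3.npz");cov(f["d"],pickle.load(open("pics/w3.pkl","rb")))
E
python3 go.py .506 -.158 .28 13
```

```text
handle 792 ((0.5038139224052429, -0.1633787602186203), (0.014079621061682701, 0.06368336081504822), 12.91186809539795) [ 0.5039205  -0.16231511  0.04961866]
plate 8887 ((0.5469998121261597, -0.15414701402187347), (0.20355132222175598, 0.13053108751773834), 12.899626731872559)
leaf 2596 ((0.5203352570533752, -0.15845134854316711), (0.14271914958953857, 0.1234169453382492), 12.838798522949219)
t 7.3 pos [ 0.5201 -0.0831  0.2904] shift [-1.89 -0.25  0.25] turn [ 0.089 -0.036 -2.024] F [0.7 0.6 0.4] M [-0.07 -0.01 -0.03] grip 0.99
```

```bash
python3 -m crank '-.3 -.08 0 0 0 -.6 85;-.4 -.08 0 0 0 -.6 85;-.4 -.08 0.1 0 0 -.4 85;-.2 0 .1 0.05 0 -.2 85;0 0 0 0 0 -.1 85;0 0 0 0 0 0 85;0 0 0 0 0 0 85;0 0 0 0 0 0 85;0 0 0 0 0 0 85;0 0 0 0 0 0 85';python3 - <<'E'
from cov import *
o=get_obs();p,d=camera("wrist");cv2.imwrite("pics/w4.png",p[:,:,::-1]);print(o["position"],np.abs(o["joint_velocities"]).max());cov(d,o)
E
python3 go.py .504 -.163 .098 12.9
```

```text
clock: 8.3
position: [0.5148, -0.1331, 0.2865]
ee_rot: [0.628, 0.778, 0.006, 0.002]
ft_force: [0.3, 0.5, 0.2]
grip_width: 0.996
[ 0.51477927 -0.13312294  0.28645874] 0.0055847649936917165
handle 924 ((0.5036855936050415, -0.16345658898353577), (0.013782861642539501, 0.06276972591876984), 13.163678169250488) [ 0.50351138 -0.16240941  0.04963435]
plate 10430 ((0.503412663936615, -0.10353831946849823), (0.15058666467666626, 0.2504553198814392), 15.328230857849121)
leaf 3016 ((0.5206693410873413, -0.1605362892150879), (0.14285875856876373, 0.1219840943813324), 14.029220581054688)
t 8.35 pos [ 0.5148 -0.1331  0.2864] shift [-0.7  -0.48  4.7 ] turn [ 0.087 -0.034 -0.09 ] F [-0.6 -0.5 -0.7] M [-0.03 -0.   -0.02] grip 0.994
```

View pics/w4.png

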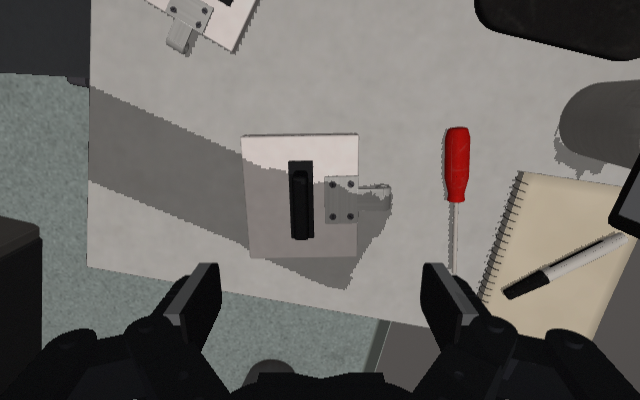

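```bash
python3 -m crank '-.3 -.2 .3 .05 -.02 -.04 85;-.3 -.2 .6 .04 -.01 -.04 85;-.1 -.08 .8 0 0 0 85;0 0 .8 0 0 0 85;0 0 .8 0 0 0 85;0 0 .5 0 0 0 85;0 0 .2 0 0 0 85;0 0 0 0 0 0 85;0 0 0 0 0 0 85;0 0 0 0 0 0 85';python3 go.py .5037 -.163 .099 13.1
```

```text
clock: 9.35
position: [0.5043, -0.1649, 0.1237]
ee_rot: [0.623, 0.782, 0.001, 0.002]
ft_force: [-0.2, 0.1, -0.4]
grip_width: 0.995
t 9.35 pos [ 0.5043 -0.1649  0.1237] shift [ 0.05 -0.01  0.62] turn [ 0.032  0.008 -0.025] F [-0.2  0.1 -0.4] M [-0.05  0.04  0.01] grip 0.995
```

```bash
python3 -m crank '.03 0 .3 .03 0 -.02 85;.02 0 .25 0 0 0 85;0 0 .08 0 0 0 85;0 0 0 0 0 0 60;0 0 0 0 0 0 40;0 0 0 0 0 0 25;0 0 0 0 0 0 8;0 0 0 0 0 0 8;0 0 0 0 0 0 8;0 0 0 0 0 0 8' 80;python3 go.py .5037 -.163 .099 13.1
```

```text
clock: 10.35
position: [0.5054, -0.1629, 0.0987]
ee_rot: [0.622, 0.783, 0.001, 0.002]
ft_force: [0.7, -0.6, -2.0]
grip_width: 0.147
t 10.35 pos [ 0.5054 -0.1629  0.0987] shift [ 0.01 -0.04 -0.01] turn [0.029 0.013 0.   ] F [ 0.7 -0.6 -2. ] M [-0.06  0.04 -0.04] grip 0.147
```

```bash
python3 -m crank '0 0 -.2 0 0 0 8;0 0 -.4 0 0 0 8;0 0 -.6 0 0 0 8;0 0 -.7 0 0 0 8;0 0 -.7 0 0 0 8;0 0 -.7 0 0 0 8;0 0 -.6 0 0 0 8;0 0 -.5 0 0 0 8;0 0 -.3 0 0 0 8;0 0 0 0 0 0 8' 80;python3 go.py .4299 .2197 .30 -1.2
python3 - <<'E'
from h import *
import pickle
o=get_obs();p,d=camera("wrist");cv2.imwrite("pics/w5.png",p[:,:,::-1]);np.savez("pics/w5.npz",p=p,d=d);pickle.dump(o,open("pics/w5.pkl","wb"))
E
```

```text
clock: 11.35
position: [0.5009, -0.1631, 0.2945]
ee_rot: [0.623, 0.782, -0.001, -0.001]
ft_force: [-0.1, -1.2, -3.4]
grip_width: 0.142
t 11.35 pos [ 0.5009 -0.1631  0.2945] shift [ 9.72  0.41 -0.13] turn [-0.023 -0.003  1.766] F [-0.1 -1.2 -3.4] M [-0.01 -0.04  0.03] grip 0.142
```

View pics/w5.png

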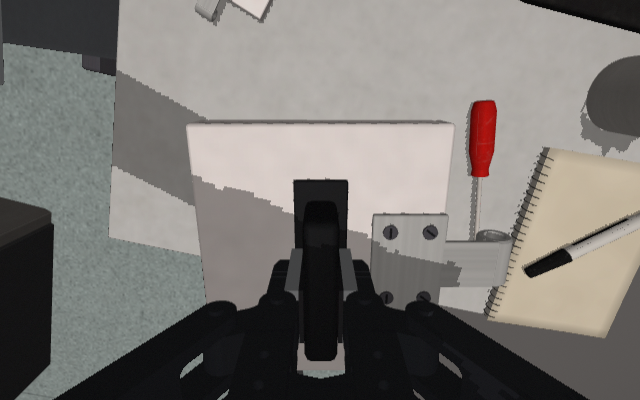

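Image w5: the cover hangs in the grip, plate corners at (187,124) and (453,122), leaf at (410,260), knuckle at (492,258). I'll measure the cover in the tool frame.

```bash
cat > intool.py <<'E'
from h import *
def tc(d,o):
    C=cloud("wrist",d,o);A=R.from_quat(o["ee_rot"]).as_matrix();return (C-o["position"])@A   # tool coords
def cover_in_tool(d,o):
    T=tc(d,o);v,u=np.indices(d.shape)
    g=(u>200)&(u<360)&(v>135)&(v<175);P=T[g]
    k=np.linalg.lstsq(np.c_[P[:,:2],np.ones(len(P))],P[:,2],rcond=None)[0]
    print("plate plane slopes deg (z per x, z per y)",np.degrees(np.arctan(k[:2])).round(2),"z at 0",k[2].round(4), "resid",np.std(P[:,2]-P[:,:2]@k[:2]-k[2]).round(5))
    res=np.abs(T[...,2]-T[...,:2]@k[:2]-k[2])
    m=(res<.0018)&(u>150)&(u<480)&(v<300)
    n,l,s,c=cv2.connectedComponentsWithStats(m.astype(np.uint8));m=l==(1+np.argmax(s[1:,4]))
    # +y rim edge: topmost pixels per column; left/right edges per row
    top=np.array([T[np.flatnonzero(m[:,c])[0],c] for c in range(200,440,4)])
    e=np.polyfit(top[:,1],top[:,0],1);print("far edge tool x at y=0",e[1].round(4),"slope deg",np.degrees(np.arctan(e[0])).round(2))
    L=[];Rr=[]
    for r in range(135,200,3):
        q=np.flatnonzero(m[r]);L.append(T[r,q[0]]);Rr.append(T[r,q[-1]])
    L=np.array(L);Rr=np.array(Rr);print("left y",np.median(L[:,1]).round(4),"right y",np.median(Rr[:,1]).round(4),"mid",((np.median(L[:,1])+np.median(Rr[:,1]))/2).round(4),
      "edge slopes",np.degrees(np.polyfit(L[:,0],L[:,1],1)[0]).round(2),np.degrees(np.polyfit(Rr[:,0],Rr[:,1],1)[0]).round(2))
    return T
if __name__=="__main__":
    import pickle
    f=np.load("pics/w5.npz");T=cover_in_tool(f["d"],pickle.load(open("pics/w5.pkl","rb")))
    print("knuckle strip, tool mm:");
    for v in(232,236,240,246,252,258,264,270):print(v,[tuple((T[v,u]*1000).round(0).astype(int)) for u in range(476,514,6)])
E
python3 intool.py
```

```text
plate plane slopes deg (z per x, z per y) [-32.82  -1.24] z at 0 0.1102 resid 0.00919
far edge tool x at y=0 0.0519 slope deg -2.16Traceback (most recent call last):
  File "intool.py", line 23, in <module>
    f=np.load("pics/w5.npz");T=cover_in_tool(f["d"],pickle.load(open("pics/w5.pkl","rb")))
                               ~~~~~~~~~~~~~^^^^^^^^^^^^^^^^^^^^^^^^^^^^^^^^^^^^^^^^^^^^^^
  File "intool.py", line 17, in cover_in_tool
    q=np.flatnonzero(m[r]);L.append(T[r,q[0]]);Rr.append(T[r,q[-1]])
                                        ~^^^
IndexError: index 0 is out of bounds for axis 0 with size 0
```

```bash
python3 - <<'E'
from intool import *;import pickle
f=np.load("pics/w5.npz");d=f["d"];o=pickle.load(open("pics/w5.pkl","rb"));T=tc(d,o)
for v in (110,125,140,155,170,200,240):print(v,d[v,200:480:25].round(3),(T[v,200:480:40]*1000).astype(int).tolist())
E
```

```text
110 [0.355 0.354 0.355 0.354 0.353 0.353 0.353 0.353 0.354 0.352 0.353 0.338] [[57, -124, 295], [57, -82, 294], [57, -42, 293], [57, -1, 293], [77, 0, -69], [57, 80, 295], [57, 120, 293]]
125 [0.148 0.146 0.147 0.146 0.147 0.146 0.146 0.147 0.147 0.146 0.146 0.339] [[62, -52, 80], [63, -34, 78], [63, -17, 78], [63, -1, 79], [63, 15, 79], [63, 32, 80], [63, 49, 80]]
140 [0.148 0.148 0.146 0.148 0.148 0.148 0.147 0.148 0.148 0.148 0.148 0.345] [[56, -52, 78], [56, -34, 77], [56, -18, 78], [56, -1, 78], [56, 16, 80], [56, 32, 78], [56, 50, 79]]
155 [0.148 0.149 0.15  0.149 0.149 0.149 0.149 0.15  0.15  0.15  0.149 0.348] [[50, -52, 77], [50, -35, 79], [50, -18, 79], [50, -1, 79], [50, 16, 79], [50, 33, 78], [50, 50, 77]]
170 [0.151 0.151 0.152 0.152 0.152 0.151 0.153 0.152 0.152 0.153 0.152 0.356] [[43, -53, 78], [43, -35, 78], [43, -18, 77], [43, -1, 78], [43, 16, 78], [43, 33, 78], [43, 51, 78]]
200 [0.156 0.156 0.157 0.155 0.153 0.152 0.157 0.156 0.155 0.155 0.381 0.383] [[30, -54, 78], [30, -37, 78], [30, -18, 77], [31, -1, 75], [30, 16, 77], [30, 34, 78], [30, 52, 78]]
240 [0.163 0.161 0.162 0.163 0.159 0.129 0.162 0.159 0.158 0.16  0.162 0.162] [[9, -57, 79], [10, -38, 78], [10, -19, 78], [24, -1, 48], [10, 17, 77], [12, 35, 75], [11, 53, 75]]
```

Just some missing depth pixels; filter them (d>0).

```bash
sed -i 's/(v>135)&(v<175);P/(v>130)\&(v<175)\&(d>.1)\&(d<.2);P/; s/res<.0018)&/res<.003)\&(d>.1)\&/; s/m=l==(1+np.argmax(s\[1:,4\]))/m=cv2.morphologyEx((l==(1+np.argmax(s[1:,4]))).astype(np.uint8),cv2.MORPH_CLOSE,np.ones((3,3)))>0/' intool.py; sed -i 's/T\[np.flatnonzero(m\[:,c\])\[0\],c\]/T[np.flatnonzero(m[:,c]\&(d[:,c]>.1))[0],c]/; s/q=np.flatnonzero(m\[r\])/q=np.flatnonzero(m[r]\&(d[r]>.1))/' intool.py
python3 intool.py
```

```text
plate plane slopes deg (z per x, z per y) [-0.22  0.12] z at 0 0.0789 resid 0.00062
far edge tool x at y=0 0.0639 slope deg 0.03
left y -0.0577 right y 0.0559 mid -0.0009 edge slopes 0.23 0.28
knuckle strip, tool mm:
232 [(np.int64(-70), np.int64(168), np.int64(279)), (np.int64(12), np.int64(77), np.int64(86)), (np.int64(10), np.int64(82), np.int64(89)), (np.int64(10), np.int64(85), np.int64(88)), (np.int64(11), np.int64(87), np.int64(87)), (np.int64(-76), np.int64(209), np.int64(293)), (np.int64(-75), np.int64(214), np.int64(291))]
236 [(np.int64(10), np.int64(74), np.int64(85)), (np.int64(11), np.int64(76), np.int64(82)), (np.int64(9), np.int64(82), np.int64(87)), (np.int64(8), np.int64(85), np.int64(89)), (np.int64(9), np.int64(87), np.int64(87)), (np.int64(11), np.int64(87), np.int64(82)), (np.int64(-80), np.int64(215), np.int64(291))]
240 [(np.int64(11), np.int64(71), np.int64(78)), (np.int64(11), np.int64(74), np.int64(78)), (np.int64(10), np.int64(77), np.int64(79)), (np.int64(11), np.int64(79), np.int64(77)), (np.int64(11), np.int64(82), np.int64(77)), (np.int64(11), np.int64
[... 928 characters left out ...]
86), np.int64(77)), (np.int64(-104), np.int64(215), np.int64(283))]
264 [(np.int64(-1), np.int64(72), np.int64(76)), (np.int64(-1), np.int64(75), np.int64(76)), (np.int64(-1), np.int64(78), np.int64(76)), (np.int64(-1), np.int64(81), np.int64(77)), (np.int64(0), np.int64(83), np.int64(76)), (np.int64(-1), np.int64(87), np.int64(77)), (np.int64(-111), np.int64(216), np.int64(283))]
270 [(np.int64(-3), np.int64(72), np.int64(75)), (np.int64(-3), np.int64(75), np.int64(76)), (np.int64(-4), np.int64(78), np.int64(76)), (np.int64(-4), np.int64(81), np.int64(76)), (np.int64(-4), np.int64(84), np.int64(76)), (np.int64(-5), np.int64(88), np.int64(78)), (np.int64(-118), np.int64(217), np.int64(283))]
```

```bash
python3 -m crank '.3 .02 -.05 0 0 .18 8;.6 .02 0 0 0 .18 8;.9 0 0 0 0 .18 8;.95 -.02 0 0 0 .18 8;.95 -.04 0 0 0 .18 8;.95 -.06 0 0 0 .18 8;.95 -.09 0 0 0 .18 8;.95 -.1 0 0 0 .18 8;.9 -.13 0 0 0 .18 8;.6 -.12 0 0 0 .15 8' 80;python3 go.py .4307 .2204 .225 -1.2
```

```text
clock: 12.4
position: [0.4405, 0.163, 0.2816]
ee_rot: [0.721, 0.693, -0.011, -0.005]
ft_force: [-0.0, 0.2, -3.5]
grip_width: 0.148
t 12.4 pos [0.4405 0.163  0.2816] shift [ 1.44 -0.27  1.41] turn [-0.163  0.06  -0.141] F [-0.   0.2 -3.5] M [-0.04 -0.1   0.02] grip 0.148
```

```bash
python3 -m crank '.5 -.1 .2 -.05 .02 -.05 8;.4 -.08 .2 -.05 .02 -.04 8;.2 -.05 .2 -.05 .02 -.04 8;.1 0 .15 0 0 0 8;0 0 .05 0 0 0 8;0 0 0 0 0 0 8;0 0 0 0 0 0 8;0 0 0 0 0 0 8;0 0 0 0 0 0 8;0 0 0 0 0 0 8' 80;python3 go.py .4307 .2204 .225 -1.2
python3 - <<'E'
from h import *
import pickle
o=get_obs();p,d=camera("wrist");cv2.imwrite("pics/w6.png",p[:,:,::-1]);np.savez("pics/w6.npz",p=p,d=d);pickle.dump(o,open("pics/w6.pkl","wb"))
E
```

```text
clock: 13.4
position: [0.4307, 0.2119, 0.243]
ee_rot: [0.715, 0.699, -0.004, -0.001]
ft_force: [0.3, -0.2, -4.1]
grip_width: 0.148
t 13.4 pos [0.4307 0.2119 0.243 ] shift [ 0.22 -0.    0.45] turn [-0.047  0.035 -0.015] F [ 0.3 -0.2 -4.1] M [-0.01 -0.01 -0.  ] grip 0.148
```

View pics/w6.png

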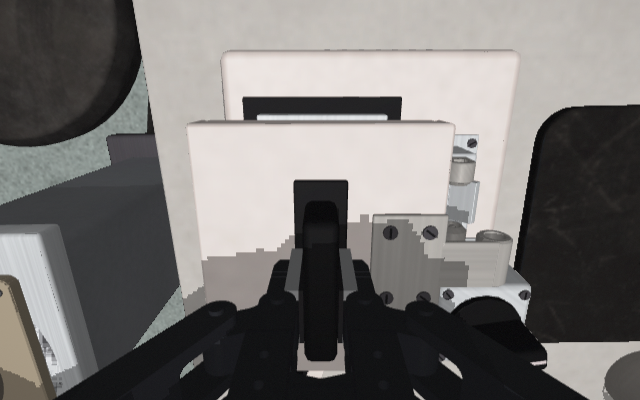

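Image w6: the cover hangs over the heater, its knuckle at (492,245); the +y fixed knuckle is visible at (462,167). I'll check the jamb position from the earlier unobstructed knuckle depth (w1) against the block-based estimate.

```bash
python3 - <<'E'
from intool import *;import pickle
ya=np.radians(-1.2);H=np.array([[np.cos(ya),-np.sin(ya)],[np.sin(ya),np.cos(ya)]])
J=np.array([.5134,.2180])
for w,box in(("w1",(335,385,75,190)),("w6",(445,480,130,240))):
    f=np.load(f"pics/{w}.npz");d=f["d"];o=pickle.load(open(f"pics/{w}.pkl","rb"));C=cloud("wrist",d,o)
    u0,u1,v0,v1=box;P=C[v0:v1,u0:u1][d[v0:v1,u0:u1]>.1];Lc=(P[:,:2]-J)@H*1000;z=P[:,2]*1000
    m=(z>103.5)&(np.abs(Lc[:,0])<11)&(Lc[:,1]>-48)&(Lc[:,1]<48)
    hi=(z>109)&m
    yv=Lc[hi,1]
    for s in(1,-1):
        q=hi&(Lc[:,1]*s>0)
        if q.sum()>10:print(w,s,q.sum(),"y",np.percentile(Lc[q,1],[0,2,98,100]).round(1),"x",np.percentile(Lc[q,0],[2,50,98]).round(1),"ztop",np.percentile(z[q],95).round(1))
f=np.load("pics/w6.npz");cover_in_tool(f["d"],pickle.load(open("pics/w6.pkl","rb")))
E
```

```text
w1 1 476 y [ 0.1  3.5 27.8 28.1] x [-7.7 -0.7  7.2] ztop 114.5
w1 -1 543 y [-47.4 -46.1  -3.5  -0.6] x [-7.8 -0.5  6.9] ztop 114.2
w6 1 575 y [ 0.1  1.4 28.1 28.3] x [-8.  -1.7  6.7] ztop 115.8
w6 -1 244 y [-21.3 -20.9 -13.2  -0.1] x [-5.4 -0.4  6.7] ztop 114.5
plate plane slopes deg (z per x, z per y) [-0.25  0.08] z at 0 0.0789 resid 0.00062
far edge tool x at y=0 0.0636 slope deg 0.03
left y -0.0575 right y 0.0558 mid -0.0009 edge slopes 0.15 -0.36
```

```bash
python3 - <<'E'
from intool import *;import pickle
ya=np.radians(-1.2);H=np.array([[np.cos(ya),-np.sin(ya)],[np.sin(ya),np.cos(ya)]])
J=np.array([.5134,.2180])
f=np.load("pics/w1.npz");d=f["d"];o=pickle.load(open("pics/w1.pkl","rb"));C=cloud("wrist",d,o)
P=C[75:195,335:385][d[75:195,335:385]>.1];L=(P[:,:2]-J)@H*1000;z=P[:,2]*1000
for a in range(-36,36,1):
    q=(L[:,1]>=a)&(L[:,1]<a+1)&(np.abs(L[:,0])<12)
    if q.any():
        b=q&(z>109.5);print(a,q.sum(),"zmax",np.percentile(z[q],90).round(1),"n",b.sum(),"xr",(L[b,0].min().round(1),L[b,0].max().round(1)) if b.any() else "")
E
```

```text
-36 16 zmax 109.2 n 0 xr 
-35 12 zmax 109.6 n 2 xr (np.float64(0.3), np.float64(1.1))
-34 12 zmax 109.3 n 0 xr 
-33 14 zmax 109.1 n 0 xr 
-32 10 zmax 109.6 n 2 xr (np.float64(-0.3), np.float64(2.0))
-31 15 zmax 109.9 n 3 xr (np.float64(-1.1), np.float64(0.5))
-30 15 zmax 109.0 n 0 xr 
-29 3 zmax 91.9 n 0 xr 
-28 30 zmax 113.3 n 21 xr (np.float64(-7.0), np.float64(6.6))
-27 39 zmax 113.8 n 29 xr (np.float64(-7.7), np.float64(7.4))
-26 39 zmax 114.1 n 28 xr (np.float64(-7.6), np.float64(7.5))
-25 36 zmax 114.0 n 22 xr (np.float64(-7.6), np.float64(6.7))
-24 45 zmax 113.9 n 33 xr (np.float64(-8.2), np.float64(7.6))
-23 36 zmax 113.9 n 23 xr (np.float64(-6.8), np.float64(6.9))
-22 34 zmax 114.0 n 22 xr (np.float64(-7.4), np.float64(6.1))
-21 39 zmax 114.0 n 27 xr (np.float64(-8.0), np.float64(6.9))
-20 40 zmax 114.2 n 28 xr (np.float64(-8.7), np.float64(7.1))
-19 39 zmax 114.0 n 29 xr (np.float64(-8.7), np.float64(7.0))
-18 39 zmax 114.2 n 27 xr (np.float64(-7.9), np.float64(7.1))
-17 58 zmax 113.9 n 35 xr (np.float64(-7.8), np.float64(7.2))
-16 52 zmax 113.3 n 25 xr (np.float64(-7.0), n
[... 1717 characters left out ...]
.0 n 28 xr (np.float64(-6.4), np.float64(6.4))
21 49 zmax 114.0 n 34 xr (np.float64(-8.4), np.float64(6.6))
22 43 zmax 114.3 n 31 xr (np.float64(-7.7), np.float64(7.4))
23 51 zmax 113.7 n 32 xr (np.float64(-7.7), np.float64(6.6))
24 44 zmax 114.1 n 32 xr (np.float64(-7.5), np.float64(7.4))
25 48 zmax 113.8 n 32 xr (np.float64(-7.5), np.float64(7.5))
26 47 zmax 113.9 n 32 xr (np.float64(-7.4), np.float64(7.5))
27 45 zmax 113.7 n 31 xr (np.float64(-7.4), np.float64(6.8))
28 53 zmax 101.0 n 2 xr (np.float64(-0.4), np.float64(0.2))
29 43 zmax 92.9 n 0 xr 
30 37 zmax 62.6 n 0 xr 
31 37 zmax 62.6 n 0 xr 
32 37 zmax 62.7 n 0 xr 
33 34 zmax 62.9 n 0 xr 
34 35 zmax 62.7 n 0 xr 
35 36 zmax 62.9 n 0 xr
```

```bash
python3 -m crank '.1 0 .15 -.04 .03 -.01 8;.1 0 .2 -.01 0 0 8;.02 0 .2 0 0 0 8;0 0 .1 0 0 0 8;0 0 0 0 0 0 8;0 0 0 0 0 0 8;0 0 0 0 0 0 8;0 0 0 0 0 0 8;0 0 0 0 0 0 8;0 0 0 0 0 0 8' 80;python3 go.py .4304 .2204 .189 -1.2
```

```text
clock: 14.45
position: [0.4308, 0.2216, 0.2146]
ee_rot: [0.715, 0.7, 0.0, 0.0]
ft_force: [1.2, 0.3, -3.5]
grip_width: 0.151
t 14.45 pos [0.4308 0.2216 0.2146] shift [-0.03 -0.01  0.64] turn [ 0.007  0.003 -0.001] F [ 1.2  0.3 -3.5] M [ 0.   -0.02 -0.01] grip 0.151
```

```bash
python3 -m crank '-.03 -.01 .08 0 0 0 8;0 0 .08 0 0 0 8;0 0 .08 0 0 0 8;0 0 .06 0 0 0 8;0 0 .05 0 0 0 8;0 0 .04 0 0 0 8;0 0 0 0 0 0 8;0 0 0 0 0 0 8;0 0 0 0 0 0 8;0 0 0 0 0 0 8' 80;python3 go.py .4304 .2204 .189 -1.2
```

```text
clock: 15.45
position: [0.4304, 0.2202, 0.1976]
ee_rot: [0.715, 0.7, 0.0, 0.001]
ft_force: [0.2, -0.4, -4.0]
grip_width: 0.144
t 15.45 pos [0.4304 0.2202 0.1976] shift [ 0.   -0.    0.22] turn [ 0.008  0.002 -0.002] F [ 0.2 -0.4 -4. ] M [-0.03 -0.    0.01] grip 0.144
```

```bash
python3 -m crank '0 0 .04 0 0 0 8;0 0 .04 0 0 0 8;0 0 .04 0 0 0 8;0 0 .03 0 0 0 8;0 0 .02 0 0 0 8;0 0 .02 0 0 0 8;0 0 0 0 0 0 8;0 0 0 0 0 0 8;0 0 0 0 0 0 8;0 0 0 0 0 0 8' 80;python3 go.py .4304 .2204 .189 -1.2
```

```text
clock: 16.45
position: [0.4305, 0.2203, 0.1895]
ee_rot: [0.715, 0.7, 0.0, 0.001]
ft_force: [-0.1, -0.4, -3.4]
grip_width: 0.147
t 16.45 pos [0.4305 0.2203 0.1895] shift [ 0.   -0.    0.01] turn [ 0.009  0.001 -0.001] F [-0.1 -0.4 -3.4] M [0.05 0.03 0.01] grip 0.147
```

```bash
python3 - <<'E'
from intool import *
import pickle
o=get_obs();p,d=camera("wrist");cv2.imwrite("pics/w7.png",p[:,:,::-1]);np.savez("pics/w7.npz",p=p,d=d);pickle.dump(o,open("pics/w7.pkl","wb"))
cover_in_tool(d,o)
s,_=camera("side");cv2.imwrite("pics/s7.png",cv2.resize(s[150:260,240:400,::-1],None,fx=5,fy=5,interpolation=cv2.INTER_CUBIC))
ya=np.radians(-1.2);H=np.array([[np.cos(ya),-np.sin(ya)],[np.sin(ya),np.cos(ya)]])
C=cloud("wrist",d,o);ok=d>.1;L=(C[...,:2]-[.5131,.2180])@H*1000;z=C[...,2]*1000
for a in range(-16,32,1):
    q=ok&(L[...,1]>=a)&(L[...,1]<a+1)&(np.abs(L[...,0])<12)&(z<125)
    if q.sum()>3:
        b=q&(z>109);print(a,q.sum(),"ztop",np.percentile(z[q],95).round(1),(L[b][:,0].min().round(1),L[b][:,0].max().round(1)) if b.any() else "")
E
```

```text
plate plane slopes deg (z per x, z per y) [-0.12  0.09] z at 0 0.0787 resid 0.00063
far edge tool x at y=0 0.0637 slope deg 0.03
left y -0.0577 right y 0.0558 mid -0.0009 edge slopes 0.29 -0.26
-16 103 ztop 113.7 (np.float64(-8.4), np.float64(7.2))
-15 65 ztop 112.7 (np.float64(-6.7), np.float64(6.1))
-14 13 ztop 112.2 (np.float64(-2.7), np.float64(4.0))
-13 13 ztop 113.2 (np.float64(-9.1), np.float64(1.5))
-12 57 ztop 114.4 (np.float64(-11.8), np.float64(6.5))
-11 72 ztop 114.5 (np.float64(-11.8), np.float64(6.0))
-10 67 ztop 114.6 (np.float64(-11.6), np.float64(5.9))
-9 73 ztop 114.6 (np.float64(-11.9), np.float64(5.4))
-8 68 ztop 114.4 (np.float64(-11.8), np.float64(6.1))
-7 75 ztop 114.5 (np.float64(-11.9), np.float64(5.8))
-6 75 ztop 114.6 (np.float64(-12.0), np.float64(5.7))
-5 67 ztop 114.4 (np.float64(-11.1), np.float64(6.3))
-4 78 ztop 114.6 (np.float64(-11.8), np.float64(5.8))
-3 72 ztop 114.8 (np.float64(-11.9), np.float64(5.3))
-2 81 ztop 114.5 (np.float64(-12.0), np.float64(6.1))
-1 65 ztop 114.5 (np.float64(-11.6), np.float64(6.0))
0 74 ztop 114.4 (np.float64(-11.8), np
[... 833 characters left out ...]

17 109 ztop 114.1 (np.float64(-8.5), np.float64(7.1))
18 109 ztop 114.3 (np.float64(-8.0), np.float64(7.5))
19 121 ztop 114.4 (np.float64(-8.0), np.float64(6.9))
20 125 ztop 114.1 (np.float64(-8.2), np.float64(8.0))
21 104 ztop 114.3 (np.float64(-8.0), np.float64(7.4))
22 126 ztop 114.2 (np.float64(-8.3), np.float64(7.0))
23 114 ztop 114.4 (np.float64(-8.1), np.float64(6.6))
24 123 ztop 114.3 (np.float64(-8.5), np.float64(7.4))
25 140 ztop 114.2 (np.float64(-8.9), np.float64(6.7))
26 159 ztop 114.1 (np.float64(-8.2), np.float64(7.5))
27 316 ztop 113.8 (np.float64(-8.2), np.float64(7.1))
28 312 ztop 112.5 (np.float64(-7.4), np.float64(7.1))
29 313 ztop 92.9 
30 458 ztop 90.1 
31 61 ztop 63.1
```

View pics/w7.png

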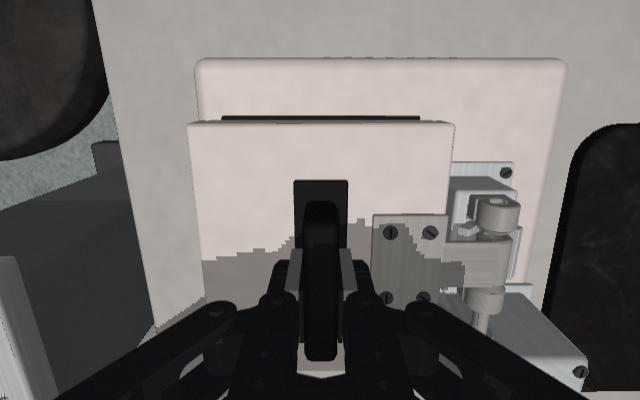

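View pics/s7.png

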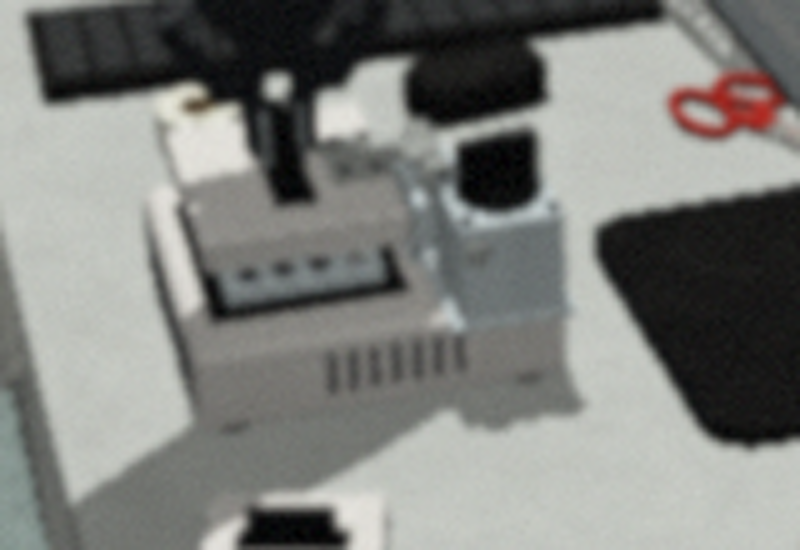

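Image w7: the cover knuckle (475,262) sits between the fixed knuckles (498,212) and (484,298). The depth puts it centred in y, about 1 mm high and roughly 0.4 mm towards -x. I'll make a small correction, watching the force.

```bash
python3 -m crank '.005 .01 .01 0 0 0 8;0 0 .01 0 0 0 8;0 0 .01 0 0 0 8;0 0 0 0 0 0 8;0 0 0 0 0 0 8;0 0 0 0 0 0 8;0 0 0 0 0 0 8;0 0 0 0 0 0 8;0 0 0 0 0 0 8;0 0 0 0 0 0 8' 80;python3 go.py .4304 .2204 .189 -1.2
python3 - <<'E'
from intool import *
o=get_obs();p,d=camera("wrist");cv2.imwrite("pics/w8.png",p[:,:,::-1])
cover_in_tool(d,o)
ya=np.radians(-1.2);H=np.array([[np.cos(ya),-np.sin(ya)],[np.sin(ya),np.cos(ya)]])
C=cloud("wrist",d,o);ok=(d>.1);L=(C[...,:2]-[.5131,.2180])@H*1000;z=C[...,2]*1000
for n,a,b in(("fix+",18,26),("cover",-10,8)):
    q=ok&(L[...,1]>a)&(L[...,1]<b)&(z<125)&(np.abs(L[...,0])<12)
    t=q&(np.abs(L[...,0])<4);print(n,"top med",np.median(z[t]).round(2),"x edge z>110",np.percentile(L[q&(z>110)][:,0],[1,99]).round(2))
print(np.abs(o["joint_velocities"]).max())
E
```

```text
clock: 17.55
position: [0.4309, 0.2205, 0.1883]
ee_rot: [0.715, 0.7, 0.0, 0.0]
ft_force: [0.6, -0.1, -3.4]
grip_width: 0.143
t 17.55 pos [0.4309 0.2205 0.1883] shift [-0.   -0.01 -0.02] turn [ 0.009  0.    -0.001] F [ 0.6 -0.1 -3.4] M [-0.04  0.05  0.  ] grip 0.143
plate plane slopes deg (z per x, z per y) [-0.21  0.03] z at 0 0.0788 resid 0.00063
far edge tool x at y=0 0.0637 slope deg -0.01
left y -0.0576 right y 0.0559 mid -0.0009 edge slopes 0.06 -0.27
fix+ top med 113.52 x edge z>110 [-7.63  6.68]
cover top med 112.52 x edge z>110 [-11.86   5.75]
0.0032792875330701155
```

```bash
python3 -c "
from workcell import hand_in;print(hand_in())"
```

```text
the job is handed in; nothing more can be done
None
```

I turned the knob past its detent, then lifted the cover by its handle and lowered it level into the hinge gap. I handed the job in at about 17.6 s, still gripping the cover; the hand-in gives no verdict.

What the last checks showed:
- **Knob:** the bar measured about 1.39 rad after I let go, and the picture showed the pin out of the gap. I did not measure it again after placing the cover.
- **Bore position:** the bores agree to within about 0.5 mm on each axis, judged from wrist depth against the fixed knuckles. An earlier check showed the cover about 1 mm high, so I lowered it by that much before the final reading.
- **Attitude:** the tool and the cover's plate are level and parallel to the heater within about 0.3 degrees.
- **Contact:** wrist force stayed at the cover's own weight, about 3.4 N, so the barrel hangs on the axis and was not pressed into the vee. The cover was about 20 mm above the heating block.
- **Stillness:** joint speeds were close to zero, with the grip set to 80 N.

None of the final checks failed. I did not re-measure the screwdriver, label roll or mouse at the end. The arm met no unexpected force on the way.

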